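# Light the viewing stand and turn the bead dish above it

### The arm

A 6-joint arm with a two-finger parallel gripper is mounted at the origin on the work surface; the furniture and walls round the work are solid. World frame = base frame: x ahead of the robot, y to its left, z up, the work surface at z = 0. Lengths are in m, angles in rad, forces in N, time in s.
With the tool pointing down it reaches from about 0.225 to 0.875 m from the base axis. Payload 3.4 kg.
Tool frame: the origin (TCP) lies between the finger pads; the fingertips stand 22 mm ahead of it and the grasp point (between the pads) lies 3 mm ahead of it (manip.finger_overhang is the distance from the TCP to the fingertips, in m); z points along the fingers, y is the line along which they close (so a half turn about z gives the same grasp; the last joint's range is limited). The gripper opens to 85 mm and grips with 20 to 120 N. Pads are 22 mm wide; open, the fingers measure 114 mm over their backs; the gripper's body (76 mm by 85 mm) begins 54 mm behind the grasp point. The pads swing forward as they close: fully open they stand 13 mm farther back than shut.
Start: joints at [-1.359, 0.276, 1.505, -0, 1.361, -0.121], TCP at [0.188, -0.543, 0.253] pointing down, gripper open.
Joint ranges: [-2.89, 2.89], [-0.75, 2.08], [0.22, 2.7], [-1.18, 4.32], [0.11, 2.71], [-2.7, 2.7]. Speed limits (rad/s): [2.57, 2.57, 3.14, 3.14, 3.14, 3.14].

### API

Orientations are given as a unit quaternion [w, x, y, z].
In Python, from rig import get_state, eyes, order, manip gives the robot as it stands.
- The arm moves only by the tool drive_tool, never from a script. Its argument "rows" is a list of rows, each a list of 4 numbers: the shift along the tool's x, y, z in units of 25 mm (1.0 is 25 mm), then the turn about the tool's z in units of 6 degrees (1.0 is 6 degrees). A call has exactly 8 rows; each row is the pose to reach, as a shift and turn from the pose commanded when the call began, along the tool's axes at that moment; what a row does not reach only later rows make up. A row lasts 1/12 s, in which the tool goes at most 41.7 mm and 7.16 degrees, less where a joint would pass 70% of its speed; a pose out of reach is approached as far as the arm can. A call with a gripper value outside its range is refused whole. "grip" is the finger opening in mm, from 0 to 85.4, set as the call begins (left out, the last holds). The fingers move at their own pace and stop on an object; "newtons" is the grip in N (left out, the last holds). Time passes only in rows, so rows that repeat a pose let the fingers close, or fill a call up. It gives the time, the measured TCP pose, the force, the opening and the grip force at its end, in the units of the state.
- get_state(): the state, without advancing time (a new reading comes with each control period).
- eyes.get_image(name): name is "side" or "top" or "wrist"; returns (picture, depth): 420x560x3 uint8, red, green, blue; 420x560 float32, m along the optical axis (not along the pixel's ray), 0 where there is no reading.
- eyes.camera_info(name): a dict with "fx", "fy", "cx", "cy" (pixels), "R" (3x3) and "t" (3): a world point X has camera coordinates R X + t. Camera axes: x right, y down, z forward; pixel columns grow to the right and rows downward; lengths in m; the calibration is good to about 2 mm. A picture is of the moment at which its call begins: read the wrist's pose just before it. camera_info takes no time and is no camera call; for the wrist camera it gives the pose at the moment of the call.
- order.sign_off(): hands the job in; it is judged then, once.
The state is a dict: "clock": time; "qpos": joint angles; "qd": joint speeds; "effort": joint torques, N m; "position": TCP position; "ee_rot": TCP orientation; "contact_force": force on the tool from outside, world axes, zero at the start; "moment": the same for the moment, N m; "width": finger opening in m; "gripper_force": force on a finger pad.
Only numpy, scipy, OpenCV 4.12 (cv2) and the standard library are available. Lean on these libraries where they do the work, as an engineer would, in place of code of your own. Each camera call takes 0.05 s, during which the arm holds its last target. There are 200 camera calls.

### The job

Plug the blue lamp plug fully into the square socket of the viewing stand and let go of it. Then take the small dish by its two flat lugs, lift it straight up off its lit pedestal by at least 4 cm with the red pointer still above the black mark, and turn it in the air a quarter turn so that the pointer tip stands above the green mark, all the while keeping the dish level over the pedestal so that the loose orange bead stays in its middle. Finish while holding the dish up there, still and level; leave everything else on the table where it is.

Things in the scene. Friction and masses are not known exactly. Their poses are not given: they have to be found in the camera images.
- stand: fixed viewing stand, top 26 mm above the table: white housing 94 x 130 mm and, at its -y end, a grey socket module 64 x 66 mm. Origin on the table under its middle; x, y along its sides. Round pedestal (44 mm across, 20 mm high, lit white top) at local (0, +45 mm), socket at local (0, -65 mm).
- socket_mouth (a point): centre of the square socket's mouth, flush with the stand's top; the hole is 25 x 25 mm (sides along the stand's x and y), 20 mm deep, with a 2 mm chamfer; axes as the stand's, z up
- seat (a point): centre of the pedestal's flat top, 46 mm above the table, where the dish's foot stands at the start
- start_mark (a point): small black disc on the stand's top, 38 mm from the pedestal's axis on the stand's -x side; the pointer is above it at the start
- green_mark: small green disc (11 mm across, 1.5 mm thick) fixed on the stand's top, 38 mm from the pedestal's axis, on the stand's +y or -y side (it varies), a quarter turn from the black mark
- yellow_mark: the same in yellow, across the pedestal from the green one: not the target
- lamp: loose upright lamp plug, 60 g, 58 mm tall: black foot 22 x 22 mm (lowest 4 mm 18 x 18), 18 mm high, below a blue grip block 30 x 30 mm, 40 mm high. Origin at the centre of the foot's underside; x, y along its sides. Plugged in, the block's shoulder rests on the stand (origin 18 mm below the socket's mouth); any of the four square orientations will do.
- dish: loose round dish, 90 g, 52 mm across, 22 mm high, bluish, bowl slope 10 deg in the middle, 29 deg beyond 12 mm radius. White flat lugs at its own +y and -y, 24 mm wide along x, 3 to 22 mm above its underside, outer faces 60 mm apart: grip across these (20 mm free below the dish beside the pedestal). Red pointer along its -x. Origin at the centre of its underside.
- dish_center (a point): on the dish's axis, 13.5 mm above its underside: the place of the bead's centre at rest
- pointer_tip (a point): tip of the red pointer, 38 mm from the dish's axis, 19 mm above its underside
- bead_center (a point): centre of the loose orange bead, 14 mm across, 10 g, lying in the middle of the dish; it rolls if the dish is tilted or jerked
- vial_red: bystander: clear vial with red cap, 26 mm across, 53 mm tall, loose, origin at its underside; leave alone
- vial_grey: bystander: clear vial with grey cap, 26 mm across, 49 mm tall, loose, origin at its underside; leave alone
- carton: bystander: red and white carton 95 x 46 x 28 mm, loose, origin at its underside; leave alone
- dosing_cup: bystander: clear dosing cup 40 mm across, 36 mm tall, loose, origin at its underside; leave alone
Not all that is in view belongs to the job. There is more than one size of the dish; the job needs the smaller.

How it is judged:
By the outcome, as a careful person would: the job done as asked, in the order asked, and still so for the second after the job is handed in, while the arm keeps its last pose, push and grip.
It also fails if it takes over 72 s, if anything falls off the work surface, if the arm or the gripper's body presses on something with over 40 N, if the wrist force passes 120 N, or if a joint passes its speed limit or range.

## Working session

There is one attempt and no reset: what is moved stays moved. The work goes in short steps, Python scripts to look and compute and a tool call to move; the robot and the scene stay as the last step left them, time stands still between calls to the robot, and variables do not carry over. Pictures are saved under pics/ and viewed, at most 10 in all, crops included, and the job is handed in when it is done.

Besides the shell and the picture viewer there is one more tool, called after "Call:" as name(argument=value, ...) on one line, values as JSON. drive_tool: Moves the arm, as the interface text tells. Its arguments: {"type":"object","properties":{"rows":{"type":"array","items":{"type":"array","items":{"type":"number"}}},"grip":{"type":"number"},"newtons":{"type":"number"}},"required":["rows"]}

```bash
mkdir -p pics; ls
python3 - <<'E'
from rig import get_state, eyes, order, manip
import cv2,numpy as np
print(get_state())
for n in ["top","side"]:
    p,d=eyes.get_image(n); np.savez(f"pics/{n}0.npz",p=p,d=d)
    cv2.imwrite(f"pics/{n}0.png",p[:,:,::-1]); print(n,eyes.camera_info(n))
E
```

```text
pics
{'clock': 0.0, 'qpos': array([-1.35898288e+00,  2.76597753e-01,  1.50613062e+00,  2.53373594e-06,
        1.36069446e+00, -1.21014320e-01]), 'qd': array([ 0.00212713, -0.00072812, -0.00059782, -0.00033129,  0.00120801,
       -0.0006032 ]), 'effort': array([ 2.72874495e-03, -4.16761601e+01, -2.45805717e+01,  1.96732763e-07,
        1.11033840e-02, -7.92314523e-06]), 'position': array([ 0.18774742, -0.54297171,  0.2524391 ]), 'ee_rot': array([-9.14200465e-04,  9.86184767e-01,  1.65646514e-01, -4.02927942e-05]), 'contact_force': array([ 0.64402439,  0.52564986, -0.46468751]), 'moment': array([0.06600104, 0.03674806, 0.05798488]), 'gripper_force': 0.0, 'width': 0.08564557089987547}
top {'fx': 442.2608294918594, 'fy': 442.2608294918594, 'cx': 277.51362035116694, 'cy': 207.01404575657645, 'R': array([[-0.01905086, -0.99981335, -0.00321405],
       [-0.99720285,  0.0192333 , -0.07222575],
       [ 0.07227409,  0.00182909, -0.99738313]]), 't': array([0.00946244, 0.39778502, 1.20201112])}
side {'fx': 440.33971919881793, 'fy': 440.33971919881793, 'cx': 275.03553947173106, 'cy': 206.77278535576036, 'R': array([[-0.99930922,  0.02902397, -0.02320956],
       [ 0.03370157,  0.44457017, -0.89510981],
       [-0.01566137, -0.89527369, -0.44524123]]), 't': array([0.42021929, 0.03353031, 1.25911228])}
```

View pics/top0.png

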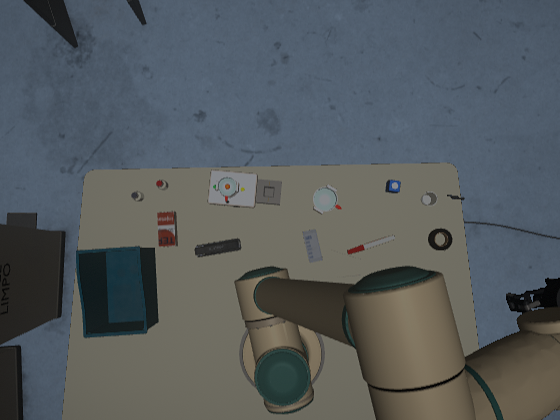

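View pics/side0.png

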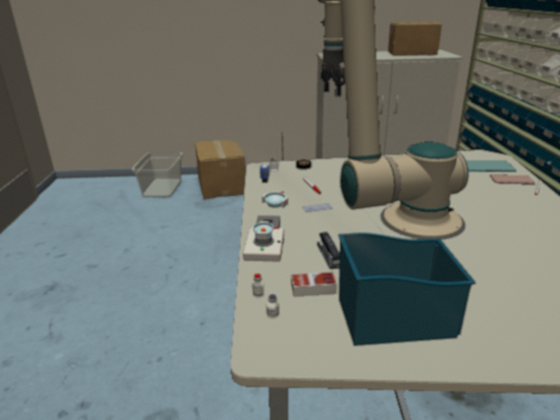

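The top view shows the stand with the dish at about (228,187), the socket at (269,191), the lamp at (393,186), the big dish at (325,199). The pointer is toward the robot (227,199), with a green spot left (215,188) and a yellow one right (243,189).

```bash
cat > h.py <<'E'
import numpy as np,cv2
from rig import get_state, eyes, order, manip
def ray(ci,uv,z):
    uv=np.atleast_2d(np.float64(uv)); R,t=ci["R"],ci["t"]
    d=np.c_[(uv[:,0]-ci["cx"])/ci["fx"],(uv[:,1]-ci["cy"])/ci["fy"],np.ones(len(uv))]@R
    o=-R.T@t
    return o+d*((z-o[2])/d[:,2])[:,None]
def blobs(p,lo,hi,box=None,amin=4):
    h=cv2.cvtColor(p,cv2.COLOR_RGB2HSV); m=cv2.inRange(h,np.array(lo),np.array(hi))
    if box: 
        k=np.zeros_like(m);x0,y0,x1,y1=box;k[y0:y1,x0:x1]=255;m&=k
    c,_=cv2.findContours(m,cv2.RETR_EXTERNAL,cv2.CHAIN_APPROX_NONE)
    out=[]
    n,l,s,ce=cv2.connectedComponentsWithStats(m)
    return sorted([(int(s[i,4]),ce[i],s[i,:4]) for i in range(1,n) if s[i,4]>=amin],key=lambda a:-a[0]),m
def yaw(): 
    from scipy.spatial.transform import Rotation as Ro
    q=get_state()["ee_rot"]; return Ro.from_quat([q[1],q[2],q[3],q[0]]).as_matrix()
def tool(dw):  # world shift -> tool units of 25 mm
    return yaw().T@np.array(dw)/0.025
E
python3 - <<'E'
from h import *
p=np.load("pics/top0.npz")["p"];ci=eyes.camera_info("top")
b={"lamp":([100,120,40],[130,255,255],(370,170,420,205),.058),"red":([0,120,80],[6,255,255],(205,165,290,212),.065),
"orange":([8,120,80],[22,255,255],(205,165,290,212),.06),"green":([45,90,40],[80,255,255],(205,165,260,212),.0275),
"yellow":([23,100,80],[35,255,255],(205,165,260,212),.0275),"sock":([0,0,60],[180,60,150],(257,170,290,212),.026),"house":([0,0,170],[180,40,255],(200,160,262,215),.026)}
for k,(lo,hi,bx,z) in b.items():
    bl,m=blobs(p,lo,hi,bx)
    for a,c,s in bl[:3]: print(k,a,c.round(1),s,ray(ci,c,z).round(4))
    if k in("lamp","house","sock"):
        ct=max(cv2.findContours(m,0,1)[0],key=cv2.contourArea);w=ray(ci,ct[:,0],z)[:,:2]
        print("  rect",cv2.minAreaRect((w*1000).astype(np.float32)))
s=get_state();print(s["position"],manip.finger_overhang,yaw().round(3)); w=eyes.camera_info("wrist");print("wristcam",(-w["R"].T@w["t"]).round(3),w["R"].round(2).tolist(),w["fx"])
cv2.imwrite("pics/c1.png",cv2.resize(np.hstack([p[160:220,200:290],p[160:220,350:420]])[:,:,::-1],None,fx=5,fy=5,interpolation=2))
E
```

```text
lamp 83 [393.7 186. ] [389 180  11  12] [[ 0.4448 -0.3082  0.058 ]]
  rect ((446.01885986328125, -308.98675537109375), (26.575576782226562, 29.431318283081055), 87.86598205566406)
red 12 [225.8 198. ] [225 196   3   6] [[0.4207 0.1377 0.065 ]]
orange 19 [227.  186.2] [225 184   5   5] [[0.4526 0.1349 0.06  ]]
green 9 [214.1 186.3] [213 185   3   4] [[0.4569 0.1739 0.0275]]
yellow 10 [242.2 189. ] [241 188   4   3] [[0.4481 0.0972 0.0275]]
sock 1369 [273.1 190.5] [257 170  33  42] [[0.4424 0.0131 0.026 ]]
  rect ((442.69476318359375, 13.352306365966797), (87.71017456054688, 112.60821533203125), 88.87947845458984)Traceback (most recent call last):
  File "<stdin>", line 10, in <module>
ValueError: max() iterable argument is empty
```

Call:
drive_tool(rows=[[1.2, -0.5, 0, 0.4], [2.8, -1.2, 0, 0.8], [4.4, -1.9, 0, 1.2], [6, -2.6, 0, 1.6], [7.6, -3.3, 0, 2], [9.2, -4, 0, 2.4], [10.8, -4.6, 0, 2.8], [11.8, -5.1, 0, 3.2]])

```text
clock: 0.77
position: [0.4264, -0.3248, 0.2531]
ee_rot: [-0.0, 1.0, -0.002, 0.0]
contact_force: [-0.2, -0.3, -0.3]
width: 0.0854
gripper_force: 0.0
```

Call:
drive_tool(rows=[[0, 0, 0, 0], [0, 0, 0, 0], [0, 0, 0, 0], [0, 0, 0, 0], [0, 0, 0, 0], [0, 0, 0, 0], [0, 0, 0, 0], [0, 0, 0, 0]])

```text
clock: 1.43
position: [0.4245, -0.3272, 0.2533]
ee_rot: [0.0, 1.0, -0.002, -0.0]
contact_force: [0.2, -0.2, -0.7]
width: 0.0851
gripper_force: 0.0
```

Run:
```python
from h import *
s=get_state();print(s["clock"],s["position"],manip.finger_overhang,yaw().round(3).tolist()); w=eyes.camera_info("wrist");print("wristcam",(-w["R"].T@w["t"]).round(3),w["R"].round(2).tolist(),w["fx"])
p,d=eyes.get_image("wrist");cv2.imwrite("pics/w1.png",p[:,:,::-1])
np.savez("pics/w1.npz",p=p,d=d)
bl,m=blobs(p,[100,120,40],[130,255,255])
for a,c,s in bl[:3]: print(a,c,s,ray(w,c,.058))
```

```text
1.4333 [ 0.42449427 -0.3272272   0.2533017 ] 0.022 [[1.0, -0.004, -0.0], [-0.004, -1.0, -0.0], [-0.0, 0.0, -1.0]]
wristcam [ 0.493 -0.328  0.375] [[-0.0, -1.0, 0.0], [-0.96, 0.0, 0.27], [-0.27, 0.0, -0.96]] 332.364336484947
608 [258.92927632 169.46710526] [243 154  32  34] [[ 0.4492757  -0.31012833  0.058     ]]
```

View pics/w1.png

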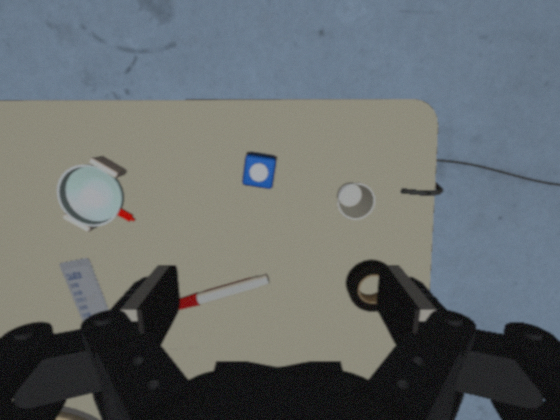

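The wrist view shows the lamp at (259,171), slightly turned, with a white disc on top; the large dish is at (90,195), not needed. I'll use depth to isolate its top face.

```bash
cat >> h.py <<'E'
def cloud(d,ci):
    v,u=np.mgrid[:d.shape[0],:d.shape[1]]
    c=np.stack([(u-ci["cx"])/ci["fx"]*d,(v-ci["cy"])/ci["fy"]*d,d],-1)
    return (c-ci["t"])@ci["R"]
E
python3 - <<'E'
from h import *
f=np.load("pics/w1.npz");p,d=f["p"],f["d"];w=eyes.camera_info("wrist")
X=cloud(d,w)[140:200,230:290];d=d[140:200,230:290]
z=X[...,2];print(np.percentile(z,[5,50,90,98]))
m=((z>.045)&(d>0)).astype(np.uint8);ct=max(cv2.findContours(m,0,1)[0],key=cv2.contourArea)
print(m.sum(),X[m>0].mean(0),cv2.minAreaRect((ray(w,ct[:,0]+[230,140],.058)[:,:2]*1000).astype(np.float32)))
h=cv2.cvtColor(p,cv2.COLOR_RGB2HSV)[140:200,230:290]
wh=cv2.inRange(h,np.array([0,0,150]),np.array([180,60,255]))&(m*255)
yy,xx=np.nonzero(wh);print("disc",len(xx),ray(w,[xx.mean()+230,yy.mean()+140],.058))
ct=max(cv2.findContours(cv2.inRange(h,np.array([100,120,40]),np.array([130,255,255])),0,1)[0],key=cv2.contourArea)
print(cv2.approxPolyDP(ct,3,True)[:,0].tolist()); print(cv2.minAreaRect((ray(w,ct[:,0]+[230,140],.058)[:,:2]*1000).astype(np.float32)))
E
```

```text
[-0.0001012   0.00144359  0.05956385  0.06112538]
1008 [ 0.44844354 -0.30956577  0.05865212] ((448.1360168457031, -309.4051818847656), (29.90005111694336, 31.10738754272461), 80.9095230102539)
disc 253 [[ 0.44693049 -0.30937529  0.058     ]]
[[18, 14], [13, 42], [40, 47], [44, 18]]
((448.4950256347656, -309.74554443359375), (28.062488555908203, 30.410945892333984), 80.1778335571289)
```

Call:
drive_tool(rows=[[0.3, -0.2, 0.5, 0.4], [0.6, -0.5, 1, 0.8], [0.92, -0.72, 2, 1.2], [0.92, -0.72, 3, 1.5], [0.92, -0.72, 4, 1.5], [0.92, -0.72, 4.8, 1.5], [0.92, -0.72, 5.3, 1.5], [0.92, -0.72, 5.3, 1.5]], grip=65)

```text
clock: 2.15
position: [0.4463, -0.3074, 0.1179]
ee_rot: [-0.002, 0.997, -0.08, -0.003]
contact_force: [-0.3, -0.4, 0.6]
width: 0.0649
gripper_force: 0.0
```

Call:
drive_tool(rows=[[0, 0, 0, 0], [0, 0, 0.3, 0], [0, 0, 0.8, 0], [0, 0, 1.4, 0], [0, 0, 2, 0], [0, 0, 2.6, 0], [0, 0, 2.9, 0], [0, 0, 3, 0]])

```text
clock: 2.82
position: [0.4479, -0.3086, 0.0453]
ee_rot: [-0.0, 0.997, -0.08, -0.0]
contact_force: [-0.0, 0.8, 1.2]
width: 0.0651
gripper_force: 0.0
```

Call:
drive_tool(rows=[[0, 0, 0, 0], [0, 0, 0, 0], [0, 0, 0, 0], [0, 0, 0, 0], [0, 0, 0, 0], [0, 0, 0, 0], [0, 0, 0, 0], [0, 0, 0, 0]])

```text
clock: 3.48
position: [0.4481, -0.3087, 0.0459]
ee_rot: [0.0, 0.997, -0.08, 0.0]
contact_force: [-0.4, 0.4, 0.5]
width: 0.065
gripper_force: 0.0
```

Call:
drive_tool(rows=[[0, 0, 0, 0], [0, 0, 0, 0], [0, 0, 0, 0], [0, 0, 0, 0], [0, 0, 0, 0], [0, 0, 0, 0], [0, 0, 0, 0], [0, 0, 0, 0]], grip=20, newtons=40)

```text
clock: 4.15
position: [0.4481, -0.3087, 0.0459]
ee_rot: [0.0, 0.997, -0.08, 0.0]
contact_force: [0.5, 0.5, 1.6]
width: 0.0296
gripper_force: 39.5
```

Call:
drive_tool(rows=[[0, 0, 0, 0], [0, 0, 0, 0], [0, 0, -0.1, 0], [0, 0, -0.4, 0], [0, 0, -1, 0], [0, 0, -2, 0], [0, 0, -3, 0], [0, 0, -4, 0]])

```text
clock: 4.82
position: [0.4477, -0.3084, 0.1471]
ee_rot: [-0.0, 0.997, -0.08, -0.0]
contact_force: [-0.4, -0.9, -1.9]
width: 0.0294
gripper_force: 39.5
```

Call:
drive_tool(rows=[[-0.1, -0.2, -0.4, 0], [-0.3, -0.8, -0.8, 0], [-0.6, -1.8, -1.3, -0.1], [-0.9, -2.8, -1.8, -0.2], [-1.2, -3.9, -2.3, -0.3], [-1.5, -5, -2.6, -0.4], [-1.8, -6.1, -2.9, -0.4], [-2.1, -7.2, -2.9, -0.4]])

```text
clock: 5.48
position: [0.4236, -0.1201, 0.2187]
ee_rot: [-0.0, 0.998, -0.059, -0.0]
contact_force: [0.2, -0.4, -0.8]
width: 0.0296
gripper_force: 39.6
```

Call:
drive_tool(rows=[[-0.3, -1, 0, 0], [-0.6, -2.1, 0, 0], [-0.9, -3.2, 0, 0], [-1.2, -4.2, 0, 0], [-1.6, -5.2, 0, 0], [-1.9, -6.2, 0, 0], [-2, -6.8, 0, 0], [-2.1, -7, 0, 0]])

```text
clock: 6.15
position: [0.3906, 0.06, 0.2174]
ee_rot: [-0.001, 0.998, -0.057, -0.001]
contact_force: [-0.9, 0.6, -0.7]
width: 0.0292
gripper_force: 39.7
```

Call:
drive_tool(rows=[[0, 0, 0, 0], [0, 0, 0, 0], [0, 0, 0, 0], [0, 0, 0, 0], [0, 0, 0, 0], [0, 0, 0, 0], [0, 0, 0, 0], [0, 0, 0, 0]])

```text
clock: 6.82
position: [0.3933, 0.057, 0.2183]
ee_rot: [0.0, 0.998, -0.059, -0.0]
contact_force: [0.2, -0.1, 0.1]
width: 0.0295
gripper_force: 39.7
```

Run:
```python
from h import *
s=get_state();print(s["clock"],s["position"],yaw().round(3).tolist()); w=eyes.camera_info("wrist")
p,d=eyes.get_image("wrist");cv2.imwrite("pics/w2.png",p[:,:,::-1])
np.savez("pics/w2.npz",p=p,d=d,R=w["R"],t=w["t"])
b={"red":([0,150,80],[6,255,255],.065),"orange":([8,130,80],[20,255,255],.06),"green":([45,100,40],[80,255,255],.0275),"yellow":([23,110,80],[35,255,255],.0275),"blue":([100,120,40],[130,255,255],.0275)}
for k,(lo,hi,z) in b.items():
    bl,m=blobs(p,lo,hi,None,15)
    for a,c,s in bl[:3]: print(k,a,c.round(1),s,ray(w,c,z).round(4))
```

```text
6.8167 [0.39325722 0.05703811 0.21826271] [[0.993, -0.118, -0.0], [-0.118, -0.993, -0.0], [-0.0, 0.0, -1.0]]
red 574 [ 47.1 286.4] [ 24 275  47  27] [[0.3423 0.2745 0.065 ]]
red 380 [537.8 266.2] [514 254  46  25] [[ 0.3097 -0.1688  0.065 ]]
red 320 [ 32.3 255.5] [ 13 249  42  14] [[0.3733 0.2785 0.065 ]]
orange 182 [173.8 144.3] [167 137  15  15] [[0.4537 0.1357 0.06  ]]
yellow 97 [226.  141.9] [221 137  11  11] [[0.4493 0.0977 0.0275]]
blue 5857 [278. 292.] [237 243  83 104] [[0.2914 0.0683 0.0275]]
```

View pics/w2.png

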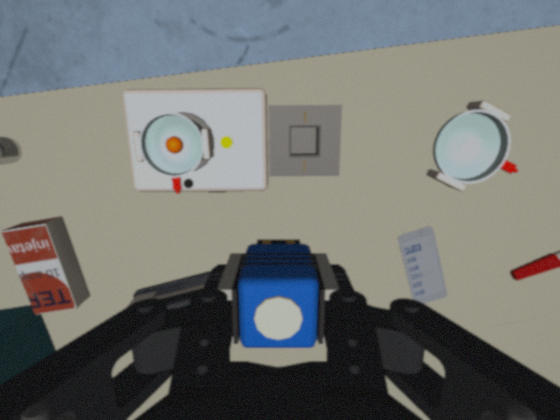

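Socket at (304,140); dish at (174,144) with pointer at (177,185) by the black mark (188,183); yellow on the right (226,142), so green is on the left (+y), hidden by the lug and seen in the top view.

Run:
```python
from h import *
f=np.load("pics/w2.npz");p,d=f["p"],f["d"];w=eyes.camera_info("wrist");w["R"],w["t"]=f["R"],f["t"]
h=cv2.cvtColor(p,cv2.COLOR_RGB2HSV)
print(h[140,320],h[140,304],h[110,280],h[140,360],h[100,200],h[140,317], h[100,132])
X=cloud(d,w)
for v,u in[(110,330),(140,304),(100,260),(144,174),(143,205)]: print("z",u,v,X[v,u].round(4), d[v,u])
def rect(m,z,name):
    c=max(cv2.findContours(m,0,1)[0],key=cv2.contourArea);print(name,cv2.minAreaRect((ray(w,c[:,0],z)[:,:2]*1000).astype(np.float32)))
# module: darker grey than table
g=cv2.cvtColor(p,cv2.COLOR_RGB2GRAY).astype(int);print("row140",g[140,262:350].tolist());print("col304",g[95:190,304].tolist())
hi=((X[...,2]>.018)&(X[...,2]<.035)&(d>0)).astype(np.uint8)*255; hi[215:]=0;hi[:,:110]=0;hi[:,380:]=0
c=max(cv2.findContours(hi,0,1)[0],key=cv2.contourArea);print("standrect",cv2.minAreaRect((ray(w,c[:,0],.026)[:,:2]*1000).astype(np.float32)))
whi=cv2.inRange(h,np.array([0,0,170]),np.array([180,40,255]));whi[:, :110]=0;whi[:,275:]=0;whi[200:]=0
rect(whi,.026,"house")
wl=cv2.inRange(h,np.array([0,0,150]),np.array([180,80,255]));wl[:, :245]=0;wl[:,310:]=0;wl[:290]=0;wl[345:]=0
yy,xx=np.nonzero(wl);print("disc px",xx.mean(),yy.mean(),len(xx),ray(w,[xx.mean(),yy.mean()],.2183+.0121))
```

```text
[ 15  14 106] [ 26  15 123] [ 21  15 122] [ 27  31 154] [108   7 184] [60  8 64] [103  10 185]
z 330 110 [0.466  0.0005 0.0272] 0.29881892
z 304 140 [0.4413 0.0248 0.0067] 0.32582712
z 260 100 [0.4819 0.0619 0.0263] 0.2973049
z 174 144 [0.4541 0.1334 0.0668] 0.26783156
z 205 143 [0.452  0.1079 0.0693] 0.26518127
row140 [172, 171, 161, 142, 124, 124, 128, 126, 122, 120, 120, 119, 122, 122, 119, 120, 119, 121, 119, 118, 119, 121, 118, 120, 120, 120, 111, 103, 99, 109, 116, 120, 119, 120, 119, 121, 121, 119, 119, 122, 121, 119, 122, 119, 122, 118, 123, 122, 118, 121, 121, 119, 115, 97, 75, 63, 73, 87, 104, 112, 119, 119, 118, 119, 120, 121, 119, 117, 119, 119, 119, 120, 119, 120, 120, 117, 120, 123, 137, 147, 153, 150, 153, 150, 151, 151, 153, 152]
col304 [152, 151, 152, 153, 151, 151, 151, 152, 152, 145, 132, 121, 122, 119, 121, 118, 120, 114, 112, 112, 114, 117, 116, 115, 117, 119, 116, 117, 120, 110, 99, 92, 101, 113, 119, 120, 123, 119, 120, 119, 120, 120, 123, 124, 122, 122, 121, 123, 118, 121, 120, 121, 118, 118, 114, 117, 116, 107, 84, 71, 83, 94, 105, 112, 117, 115, 113, 116, 114, 114, 113, 115, 113, 114, 115, 115, 116, 116, 116, 114, 127, 139, 153, 151, 153, 151, 153, 150, 152, 154, 151, 153, 153, 153, 151]
standrect ((452.52838134765625, 124.7793960571289), (128.51467895507812, 93.04202270507812), 83.6343765258789)
house ((453.37030029296875, 125.16157531738281), (125.12110137939453, 88.46588134765625), 83.23448181152344)
disc px 277.822601010101 318.40593434343435 1584 [[0.3908921  0.05675733 0.2304    ]]
```

Run:
```python
from h import *
f=np.load("pics/w2.npz");w=eyes.camera_info("wrist");w["R"],w["t"]=f["R"],f["t"]
S=ray(w,[[304.4,141.2],[288,140],[320.5,140],[304,124.2],[304,158.5],[303,140.5]],.026);print(S.round(4))
for dd in [S[0]-[0.3909+0.001,0.0568,0]]: print(tool([dd[0],dd[1],0]),dd)
```

```text
[[0.4413 0.0259 0.026 ]
 [0.4442 0.0408 0.026 ]
 [0.4406 0.011  0.026 ]
 [0.4564 0.0248 0.026 ]
 [0.4255 0.0278 0.026 ]
 [0.4421 0.0271 0.026 ]]
[2.10755869e+00 9.95304211e-01 5.51974477e-05] [ 0.04939331 -0.03091233  0.026     ]
```

Call:
drive_tool(rows=[[0.4, 0.2, 0, 0], [1, 0.5, 0.3, 0], [1.6, 0.8, 1, 0], [2, 0.95, 2, 0], [2.08, 0.98, 3, 0], [2.08, 0.98, 4, 0], [2.08, 0.98, 4.8, 0], [2.08, 0.98, 5.1, 0]])

```text
clock: 7.53
position: [0.4408, 0.0265, 0.0881]
ee_rot: [0.0, 0.998, -0.059, -0.002]
contact_force: [-0.4, 0.2, 0.3]
width: 0.0297
gripper_force: 39.6
```

Call:
drive_tool(rows=[[0, 0, 0, 0], [0, 0, 0, 0], [0, 0, 0, 0], [0, 0, 0, 0], [0, 0, 0.05, 0], [0, 0, 0.1, 0], [0, 0, 0.1, 0], [0, 0, 0.1, 0]])

```text
clock: 8.2
position: [0.442, 0.0269, 0.0885]
ee_rot: [0.0, 0.998, -0.059, 0.0]
contact_force: [-0.4, 0.2, -1.0]
width: 0.0297
gripper_force: 39.6
```

Run:
```python
from h import *
s=get_state();print(s["position"],s["contact_force"])
for n,b in (("side",(235,195,315,265)),("top",(200,160,300,220))):
    p,d=eyes.get_image(n); x0,y0,x1,y1=b; cv2.imwrite(f"pics/{n}2.png",cv2.resize(p[y0:y1,x0:x1,::-1],None,fx=7,fy=7,interpolation=2))
```

```text
[0.44196037 0.02692828 0.08848379] [-0.3540371   0.24298654 -0.96303981]
```

View pics/side2.png

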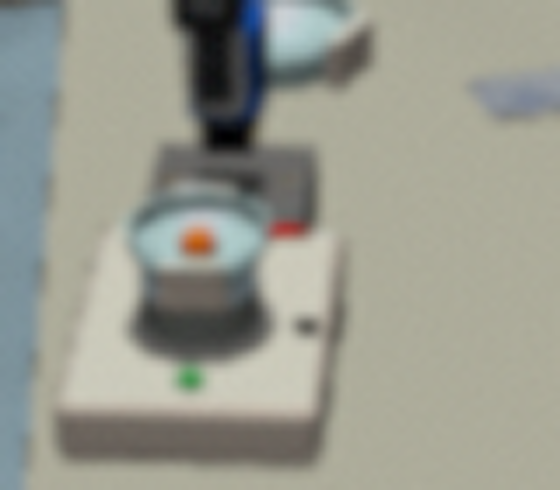

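The side view shows the foot hanging above the socket, and the green mark on the near (+y) side, (190,378) in the crop. Descending slowly.

Call:
drive_tool(rows=[[0, 0, 0.1, 0], [0, 0, 0.2, 0], [0, 0, 0.3, 0], [0, 0, 0.45, 0], [0, 0, 0.6, 0], [0, 0, 0.7, 0], [0, 0, 0.8, 0], [0, 0, 0.85, 0]])

```text
clock: 8.97
position: [0.4417, 0.0269, 0.0665]
ee_rot: [0.0, 0.998, -0.059, -0.0]
contact_force: [-0.0, 0.3, -0.6]
width: 0.0297
gripper_force: 39.6
```

No contact at 5–6 mm deep; continue.

Call:
drive_tool(rows=[[0, 0, 0.05, 0], [0, 0, 0.1, 0], [0, 0, 0.17, 0], [0, 0, 0.24, 0], [0, 0, 0.3, 0], [0, 0, 0.36, 0], [0, 0, 0.4, 0], [0, 0, 0.42, 0]])

```text
clock: 9.63
position: [0.4419, 0.0269, 0.0564]
ee_rot: [0.0, 0.998, -0.059, -0.0]
contact_force: [0.1, -0.7, -0.3]
width: 0.0296
gripper_force: 39.6
```

Call:
drive_tool(rows=[[0, 0, 0, 0], [0, 0, 0.02, 0], [0, 0, 0.04, 0], [0, 0, 0.06, 0], [0, 0, 0.08, 0], [0, 0, 0.1, 0], [0, 0, 0.1, 0], [0, 0, 0.1, 0]])

```text
clock: 10.3
position: [0.4419, 0.0269, 0.054]
ee_rot: [0.0, 0.998, -0.059, -0.0]
contact_force: [0.1, -0.3, -1.5]
width: 0.0299
gripper_force: 39.6
```

Call:
drive_tool(rows=[[0, 0, 0.02, 0], [0, 0, 0.04, 0], [0, 0, 0.06, 0], [0, 0, 0.08, 0], [0, 0, 0.08, 0], [0, 0, 0.08, 0], [0, 0, 0.08, 0], [0, 0, 0.08, 0]])

```text
clock: 10.97
position: [0.442, 0.0269, 0.0538]
ee_rot: [0.0, 0.998, -0.059, 0.0]
contact_force: [-4.1, 0.5, 17.6]
width: 0.0293
gripper_force: 42.2
```

Call:
drive_tool(rows=[[0, 0, -0.04, 0], [0, 0, -0.06, 0], [0, 0, -0.06, 0], [0, 0, -0.06, 0], [0, 0, -0.06, 0], [0, 0, -0.06, 0], [0, 0, -0.06, 0], [0, 0, -0.06, 0]], grip=46)

```text
clock: 11.63
position: [0.4419, 0.0269, 0.0534]
ee_rot: [0.0, 0.998, -0.059, -0.0]
contact_force: [0.6, 0.1, 0.3]
width: 0.046
gripper_force: 0.0
```

Call:
drive_tool(rows=[[0, 0, 0, 0], [0, 0, -0.1, 0], [0, 0, -0.4, 0], [0, 0, -0.9, 0], [0, 0, -1.5, 0], [0, 0, -2.2, 0], [0, 0, -2.9, 0], [0, 0, -3.4, 0]])

```text
clock: 12.3
position: [0.4425, 0.0269, 0.1406]
ee_rot: [0.0, 0.998, -0.059, 0.001]
contact_force: [0.8, 0.4, -0.5]
width: 0.0459
gripper_force: 0.0
```

Call:
drive_tool(rows=[[-0.2, -0.2, -0.6, 0], [-0.5, -0.6, -1.3, 0], [-0.9, -1, -2, 0], [-1.3, -1.5, -2.6, 0], [-1.7, -2, -3, 0], [-2.1, -2.5, -3.2, 0], [-2.4, -2.9, -3.2, 0], [-2.4, -2.9, -3.2, 0]], grip=85)

```text
clock: 12.97
position: [0.3896, 0.1073, 0.2196]
ee_rot: [-0.001, 0.998, -0.058, 0.0]
contact_force: [0.3, 0.3, -0.4]
width: 0.0852
gripper_force: 0.0
```

Call:
drive_tool(rows=[[0, 0, 0, 0], [0, 0, 0, 0], [0, 0, 0, 0], [0, 0, 0, 0], [0, 0, 0, 0], [0, 0, 0, 0], [0, 0, 0, 0], [0, 0, 0, 0]])

```text
clock: 13.63
position: [0.3909, 0.1058, 0.2184]
ee_rot: [0.0, 0.998, -0.059, -0.0]
contact_force: [1.1, -0.3, 0.6]
width: 0.0851
gripper_force: 0.0
```

Run:
```python
from h import *
s=get_state();print(s["clock"],s["position"],s["qpos"].round(3),yaw().round(3).tolist()); w=eyes.camera_info("wrist")
p,d=eyes.get_image("wrist");cv2.imwrite("pics/w3.png",p[:,:,::-1])
np.savez("pics/w3.npz",p=p,d=d,R=w["R"],t=w["t"])
b={"red":([0,150,80],[6,255,255],.065),"orange":([8,130,80],[20,255,255],.0595),"green":([45,100,40],[80,255,255],.0275),"yellow":([23,110,80],[35,255,255],.0275),"blue":([100,120,40],[130,255,255],.066)}
for k,(lo,hi,z) in b.items():
    bl,m=blobs(p,lo,hi,None,15)
    for a,c,s in bl[:3]: print(k,a,c.round(1),s,ray(w,c,z).round(4))
X=cloud(d,w); lz=X[(d>0)&(abs(X[...,0]-.4415)<.01)&(abs(X[...,1]-.0265)<.01)]; print("lamp top z",np.median(lz[:,2]))
# lug/dish top rim: points with z .06-.072 near dish
q=(d>0)&(X[...,2]>.062)&(X[...,2]<.074)&(np.hypot(X[...,0]-.454,X[...,1]-.136)<.034)
ct=np.vstack([c for c in cv2.findContours(q.astype(np.uint8),0,1)[0] if len(c)>4]);P=ray(w,ct[:,0],.068)[:,:2]*1000
print("dish rim",cv2.minAreaRect(P.astype(np.float32)))
```

```text
13.6333 [0.39091795 0.10580604 0.21842833] [ 0.092  0.042  1.889 -0.     1.211  1.781] [[0.993, -0.118, -0.0], [-0.118, -0.993, -0.0], [-0.0, 0.0, -1.0]]
red 583 [ 92.6 279.1] [ 70 267  47  29] [[0.3421 0.2802 0.065 ]]
red 327 [ 79.2 247.7] [ 59 241  42  14] [[0.3731 0.2839 0.065 ]]
red 289 [ 68.7 227.8] [ 54 220  33  17] [[0.3922 0.2879 0.065 ]]
orange 185 [232.1 134.2] [225 127  15  16] [[0.4537 0.1355 0.0595]]
green 19 [191.2 133.1] [190 130   3   8] [[0.4584 0.1769 0.0275]]
yellow 95 [278.3 132.8] [273 128  11  11] [[0.4493 0.0977 0.0275]]
blue 995 [364.  133.1] [343 116  44  37] [[0.4422 0.0295 0.066 ]]
lamp top z 0.06805776182270422
dish rim ((453.4681091308594, 135.5484619140625), (54.726280212402344, 59.612693786621094), 34.678043365478516)
```

View pics/w3.png

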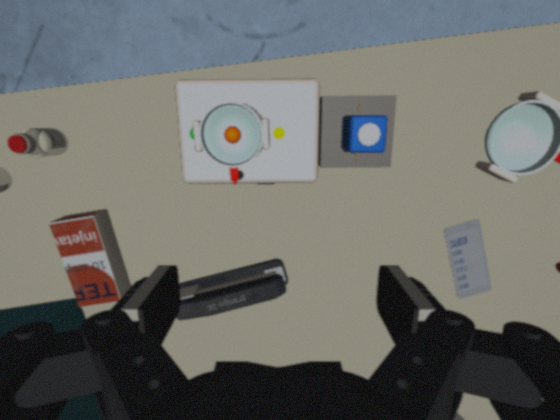

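Run:
```python
from h import *
f=np.load("pics/w3.npz");p,d=f["p"],f["d"];w=eyes.camera_info("wrist");w["R"],w["t"]=f["R"],f["t"]
bl,m=blobs(p,[0,130,80],[6,255,255],(222,155,250,190))
for a,c,s in bl: print("red",a,c,s,ray(w,c,.065),"tip",ray(w,[c[0],s[1]+s[3]],.065))
bl,m=blobs(p,[0,0,0],[180,255,60],(222,155,260,186))
for a,c,s in bl[:3]: print("blk",a,c,s,ray(w,c,.0265))
X=cloud(d,w)
c0=np.array([.4537,.1355])
for sg in(1,-1):
    r=X[...,:2]-c0; th=np.radians(-6.6); yh=np.array([-np.sin(th),np.cos(th)]);xh=np.array([np.cos(th),np.sin(th)])
    a,b=r@xh,sg*(r@yh)
    q=(d>0)&(X[...,2]>.06)&(X[...,2]<.075)&(b>.0265)&(b<.034)&(abs(a)<.02)
    v,u=np.nonzero(q);print(sg,len(u),ray(w,np.c_[u,v],.068).mean(0), np.median(X[q][:,2]))
```

```text
red 101 [234.3960396  174.99009901] [231 168   9  16] [[0.4208814  0.13795908 0.065     ]] tip [[0.41337494 0.13911332 0.065     ]]
blk 10 [240.4 174.5] [240 172   2   6] [[0.4153298  0.13793177 0.0265    ]]
1 130 [0.45654809 0.16374566 0.068     ] 0.06896165885222147
-1 139 [0.45156651 0.10739525 0.068     ] 0.06866041271577214
```

Call:
drive_tool(rows=[[0, 0, 0, -1], [0, 0, 0, -2], [0, 0, 0, -3], [0, 0, 0, -4], [0, 0, 0, -5], [0, 0, 0, -6], [0, 0, 0, -7], [0, 0, 0, -8]])

```text
clock: 14.35
position: [0.3908, 0.106, 0.2185]
ee_rot: [0.0, 0.935, 0.355, -0.0]
contact_force: [-0.4, 0.5, 0.5]
width: 0.0851
gripper_force: 0.0
```

Call:
drive_tool(rows=[[0, 0, 0, -1], [0, 0, 0, -2], [0, 0, 0, -3], [0, 0, 0, -4], [0, 0, 0, -5], [0, 0, 0, -6], [0, 0, 0, -7], [0, 0, 0, -8]])

```text
clock: 15.02
position: [0.3908, 0.106, 0.2185]
ee_rot: [0.0, 0.71, 0.704, -0.0]
contact_force: [0.4, 0.8, 0.5]
width: 0.0852
gripper_force: 0.0
```

Call:
drive_tool(rows=[[0, 0, 0, -1], [0, 0, 0, -2], [0, 0, 0, -3], [0, 0, 0, -4], [0, 0, 0, -5], [0, 0, 0, -6], [0, 0, 0, -7], [0, 0, 0, -8]])

```text
clock: 15.68
position: [0.3908, 0.106, 0.2185]
ee_rot: [0.0, 0.362, 0.932, -0.0]
contact_force: [-0.4, -0.3, 0.5]
width: 0.0851
gripper_force: 0.0
```

Call:
drive_tool(rows=[[0, 0, 0, -1], [0, 0, 0, -2], [0, 0, 0, -3], [0, 0, 0, -4], [0, 0, 0, -5], [0, 0, 0, -6], [0, 0, 0, -6], [0, 0, 0, -6]])

```text
clock: 16.35
position: [0.3908, 0.1059, 0.2185]
ee_rot: [-0.0, 0.06, 0.998, -0.0]
contact_force: [1.1, -0.3, -0.1]
width: 0.0848
gripper_force: 0.0
```

Call:
drive_tool(rows=[[-0.4, 0.2, 0, -0.3], [-0.9, 0.6, 0.2, -0.3], [-1.5, 1, 0.6, -0.3], [-2, 1.3, 1.2, -0.3], [-2.37, 1.49, 1.9, -0.3], [-2.37, 1.49, 2.5, -0.3], [-2.37, 1.49, 3, -0.3], [-2.37, 1.49, 3.2, -0.3]])

```text
clock: 17.02
position: [0.4539, 0.1362, 0.1366]
ee_rot: [-0.002, 0.043, 0.999, -0.0]
contact_force: [-0.7, -0.3, -0.6]
width: 0.0849
gripper_force: 0.0
```

Call:
drive_tool(rows=[[0, 0, 0, 0], [0, 0, 0, 0], [0, 0, 0, 0], [0, 0, 0, 0], [0, 0, 0, 0], [0, 0, 0, 0], [0, 0, 0, 0], [0, 0, 0, 0]])

```text
clock: 17.68
position: [0.4541, 0.136, 0.1388]
ee_rot: [0.0, 0.043, 0.999, 0.0]
contact_force: [-0.0, -0.4, -0.1]
width: 0.0847
gripper_force: 0.0
```

Run:
```python
from h import *
s=get_state();print(s["clock"],s["position"],s["qpos"].round(3),yaw().round(3).tolist()); w=eyes.camera_info("wrist")
p,d=eyes.get_image("wrist");cv2.imwrite("pics/w4.png",p[:,:,::-1])
np.savez("pics/w4.npz",p=p,d=d,R=w["R"],t=w["t"])
b={"red":([0,150,80],[6,255,255],.065),"orange":([8,130,80],[20,255,255],.0595),"green":([45,100,40],[80,255,255],.0275),"yellow":([23,110,80],[35,255,255],.0275)}
for k,(lo,hi,z) in b.items():
    bl,m=blobs(p,lo,hi,None,15)
    for a,c,s in bl[:2]: print(k,a,c.round(1),s,ray(w,c,z).round(4))
```

```text
17.6833 [0.45414112 0.13597746 0.13878552] [ 0.144  0.224  1.891 -0.     1.026 -1.341] [[-0.996, 0.086, 0.001], [0.086, 0.996, -0.0], [-0.001, 0.0, -1.0]]
red 1921 [530.3  73.1] [499  43  61  61] [[0.3747 0.2805 0.065 ]]
red 675 [534.9   7.3] [507   0  53  23] [[0.3426 0.2792 0.065 ]]
orange 308 [278.  229.4] [269 220  19  20] [[0.454  0.1354 0.0595]]
green 110 [331.9 216.1] [326 210  12  14] [[0.4577 0.1745 0.0275]]
yellow 130 [224.7 213.5] [219 207  13  14] [[0.4491 0.0969 0.0275]]
```

View pics/w4.png

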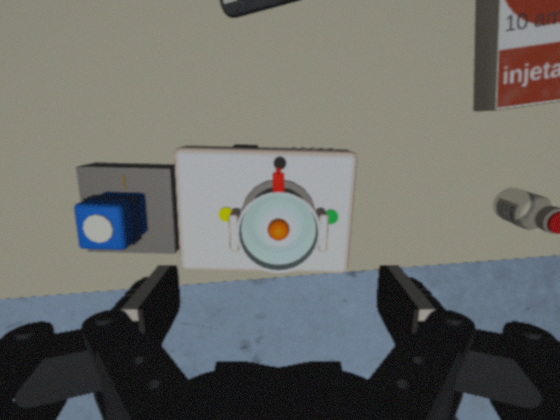

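The picture confirms alignment: bead (278,229), lugs at columns 236 and 321 centred between the fingers, pointer straight up to the black mark (280,162). Descend.

Call:
drive_tool(rows=[[0, 0.01, 0.2, 0], [0, 0.01, 0.6, 0], [0, 0.01, 1.1, 0], [0, 0.01, 1.6, 0], [0, 0.01, 2.1, 0], [0, 0.01, 2.6, 0], [0, 0.01, 3, 0], [0, 0.01, 3.25, 0]])

```text
clock: 18.4
position: [0.4533, 0.1361, 0.0559]
ee_rot: [-0.001, 0.043, 0.999, -0.0]
contact_force: [1.0, -0.0, -0.5]
width: 0.0851
gripper_force: 0.0
```

Call:
drive_tool(rows=[[0, 0, 0, 0], [0, 0, 0, 0], [0, 0, 0, 0], [0, 0, 0, 0], [0, 0, 0, 0], [0, 0, 0, 0], [0, 0, 0, 0], [0, 0, 0, 0]], grip=63, newtons=20)

```text
clock: 19.07
position: [0.4542, 0.1362, 0.0575]
ee_rot: [0.0, 0.043, 0.999, 0.0]
contact_force: [-1.3, -0.3, 0.1]
width: 0.0627
gripper_force: 0.0
```

Call:
drive_tool(rows=[[0, 0, 0, 0], [0, 0, 0, 0], [0, 0, 0, 0], [0, 0, 0, 0], [0, 0, 0, 0], [0, 0, 0, 0], [0, 0, 0, 0], [0, 0, 0, 0]], grip=61)

```text
clock: 19.73
position: [0.4541, 0.1362, 0.0573]
ee_rot: [-0.0, 0.043, 0.999, -0.0]
contact_force: [-0.1, -0.0, 0.5]
width: 0.0613
gripper_force: 0.0
```

Call:
drive_tool(rows=[[0, 0, 0, 0], [0, 0, 0, 0], [0, 0, 0, 0], [0, 0, 0, 0], [0, 0, 0, 0], [0, 0, 0, 0], [0, 0, 0, 0], [0, 0, 0, 0]], grip=52, newtons=30)

```text
clock: 20.4
position: [0.4542, 0.1362, 0.0574]
ee_rot: [0.0, 0.043, 0.999, -0.0]
contact_force: [-0.8, 0.5, 2.7]
width: 0.0596
gripper_force: 32.9
```

Call:
drive_tool(rows=[[0, 0, 0, 0], [0, 0, -0.01, 0], [0, 0, -0.03, 0], [0, 0, -0.07, 0], [0, 0, -0.13, 0], [0, 0, -0.2, 0], [0, 0, -0.28, 0], [0, 0, -0.36, 0]])

```text
clock: 21.07
position: [0.4541, 0.1362, 0.0664]
ee_rot: [-0.0, 0.043, 0.999, -0.0]
contact_force: [-0.2, -0.1, -1.2]
width: 0.0592
gripper_force: 32.5
```

Call:
drive_tool(rows=[[0, 0, -0.09, 0], [0, 0, -0.18, 0], [0, 0, -0.27, 0], [0, 0, -0.36, 0], [0, 0, -0.45, 0], [0, 0, -0.54, 0], [0, 0, -0.63, 0], [0, 0, -0.72, 0]])

```text
clock: 21.73
position: [0.4541, 0.1362, 0.0845]
ee_rot: [0.0, 0.043, 0.999, -0.0]
contact_force: [-0.0, -0.3, -0.9]
width: 0.0595
gripper_force: 32.5
```

Call:
drive_tool(rows=[[0, 0, -0.09, 0], [0, 0, -0.18, 0], [0, 0, -0.27, 0], [0, 0, -0.36, 0], [0, 0, -0.45, 0], [0, 0, -0.54, 0], [0, 0, -0.63, 0], [0, 0, -0.72, 0]])

```text
clock: 22.4
position: [0.4541, 0.1362, 0.1025]
ee_rot: [-0.0, 0.043, 0.999, -0.0]
contact_force: [0.0, -0.7, -0.1]
width: 0.0595
gripper_force: 32.5
```

Call:
drive_tool(rows=[[0, 0, -0.09, 0], [0, 0, -0.17, 0], [0, 0, -0.25, 0], [0, 0, -0.31, 0], [0, 0, -0.35, 0], [0, 0, -0.38, 0], [0, 0, -0.4, 0], [0, 0, -0.4, 0]])

```text
clock: 23.07
position: [0.4541, 0.1362, 0.1123]
ee_rot: [0.0, 0.043, 0.999, -0.0]
contact_force: [0.8, 0.0, -1.4]
width: 0.0594
gripper_force: 32.5
```

Run:
```python
from h import *
s=get_state();print(s["clock"],s["position"],s["qpos"].round(3),yaw().round(4).tolist()); w=eyes.camera_info("wrist")
p,d=eyes.get_image("wrist");cv2.imwrite("pics/w5.png",p[:,:,::-1])
np.savez("pics/w5.npz",p=p,d=d,R=w["R"],t=w["t"])
dz=s["position"][2]-.0574
b={"red":([0,150,80],[6,255,255],.065+dz),"orange":([8,130,80],[20,255,255],.0595+dz),"green":([45,100,40],[80,255,255],.0275),"yellow":([23,110,80],[35,255,255],.0275)}
for k,(lo,hi,z) in b.items():
    bl,m=blobs(p,lo,hi,None,15)
    for a,c,s in bl[:2]: print(k,a,c.round(1),s,ray(w,c,z).round(4))
```

```text
23.0667 [0.45409339 0.13620455 0.1123392 ] [ 0.145  0.255  1.927 -0.     0.959 -1.34 ] [[-0.9963, 0.086, 0.0001], [0.086, 0.9963, -0.0001], [-0.0001, -0.0001, -1.0]]
red 818 [541.6  61.1] [527  38  33  63] [[0.3771 0.2259 0.1199]]
red 609 [277.7 220.1] [269 198  19  41] [[0.4221 0.1383 0.1199]]
orange 872 [277.8 293.6] [262 277  33  34] [[0.4543 0.1356 0.1144]]
green 186 [336.1 227.7] [329 221  15  15] [[0.4579 0.1733 0.0275]]
yellow 199 [219.3 225. ] [212 218  16  15] [[0.4495 0.0977 0.0275]]
```

View pics/w5.png

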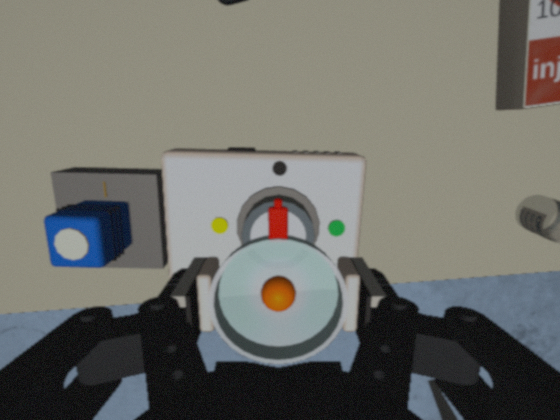

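Lifted 55 mm level, bead at (278,294) centred, pointer toward the black mark, green on the right (336,228). Turning smoothly now.

Call:
drive_tool(rows=[[0, 0, 0, 0.03], [0, 0, 0, 0.1], [0, 0, 0, 0.22], [0, 0, 0, 0.4], [0, 0, 0, 0.65], [0, 0, 0, 0.95], [0, 0, 0, 1.3], [0, 0, 0, 1.7]])

```text
clock: 23.78
position: [0.4541, 0.1362, 0.1122]
ee_rot: [-0.0, 0.133, 0.991, -0.0]
contact_force: [-0.6, -0.4, -0.7]
width: 0.0596
gripper_force: 32.5
```

Call:
drive_tool(rows=[[0, 0, 0, 0.4], [0, 0, 0, 0.8], [0, 0, 0, 1.2], [0, 0, 0, 1.6], [0, 0, 0, 2], [0, 0, 0, 2.4], [0, 0, 0, 2.8], [0, 0, 0, 3.2]])

```text
clock: 24.45
position: [0.4541, 0.1363, 0.1122]
ee_rot: [-0.0, 0.297, 0.955, -0.0]
contact_force: [-0.7, 0.2, -1.0]
width: 0.0596
gripper_force: 32.5
```

Call:
drive_tool(rows=[[0, 0, 0, 0.4], [0, 0, 0, 0.8], [0, 0, 0, 1.2], [0, 0, 0, 1.6], [0, 0, 0, 2], [0, 0, 0, 2.4], [0, 0, 0, 2.8], [0, 0, 0, 3.2]])

```text
clock: 25.12
position: [0.4541, 0.1362, 0.1122]
ee_rot: [0.0, 0.452, 0.892, -0.0]
contact_force: [-0.1, 0.4, -1.0]
width: 0.0596
gripper_force: 32.5
```

Call:
drive_tool(rows=[[0, 0, 0, 0.4], [0, 0, 0, 0.8], [0, 0, 0, 1.2], [0, 0, 0, 1.6], [0, 0, 0, 2], [0, 0, 0, 2.4], [0, 0, 0, 2.8], [0, 0, 0, 3.2]])

```text
clock: 25.78
position: [0.454, 0.1362, 0.1122]
ee_rot: [-0.0, 0.594, 0.804, -0.0]
contact_force: [0.4, -0.4, -1.3]
width: 0.0594
gripper_force: 32.5
```

Call:
drive_tool(rows=[[0, 0, 0, 0.4], [0, 0, 0, 0.8], [0, 0, 0, 1.2], [0, 0, 0, 1.6], [0, 0, 0, 2], [0, 0, 0, 2.35], [0, 0, 0, 2.65], [0, 0, 0, 2.9]])

```text
clock: 26.45
position: [0.4541, 0.1362, 0.1123]
ee_rot: [0.0, 0.709, 0.705, -0.0]
contact_force: [0.4, -0.7, -1.2]
width: 0.0596
gripper_force: 32.5
```

Call:
drive_tool(rows=[[0, 0, 0, 0.25], [0, 0, 0, 0.45], [0, 0, 0, 0.62], [0, 0, 0, 0.77], [0, 0, 0, 0.88], [0, 0, 0, 0.96], [0, 0, 0, 1.01], [0, 0, 0, 1.03]])

```text
clock: 27.12
position: [0.4541, 0.1362, 0.1123]
ee_rot: [0.0, 0.745, 0.667, -0.0]
contact_force: [0.2, -0.8, -0.8]
width: 0.0595
gripper_force: 32.5
```

Call:
drive_tool(rows=[[0, 0, 0, 0], [0, 0, 0, 0], [0, 0, 0, 0], [0, 0, 0, 0], [0, 0, 0, 0], [0, 0, 0, 0], [0, 0, 0, 0], [0, 0, 0, 0]])

```text
clock: 27.78
position: [0.4541, 0.1362, 0.1123]
ee_rot: [0.0, 0.745, 0.667, -0.0]
contact_force: [-0.5, 0.5, -0.8]
width: 0.0598
gripper_force: 32.5
```

Run:
```python
from h import *
s=get_state();print(s["clock"],s["position"],s["qpos"].round(3),yaw().round(4).tolist()); w=eyes.camera_info("wrist")
p,d=eyes.get_image("wrist");cv2.imwrite("pics/w6.png",p[:,:,::-1])
np.savez("pics/w6.npz",p=p,d=d,R=w["R"],t=w["t"])
dz=s["position"][2]-.0574
b={"red":([0,150,80],[6,255,255],.065+dz),"orange":([8,130,80],[20,255,255],.0595+dz),"green":([45,100,40],[80,255,255],.0275),"yellow":([23,110,80],[35,255,255],.0275),"blue":([100,120,40],[130,255,255],.066)}
for k,(lo,hi,z) in b.items():
    bl,m=blobs(p,lo,hi,None,15)
    for a,c,q in bl[:2]: print(k,a,c.round(1),q,ray(w,c,z).round(4))
R=yaw();print("tip from tool",s["position"]+R[:,0]*.038)
```

```text
27.7833 [0.45409139 0.13621103 0.11227517] [ 0.145  0.255  1.927 -0.     0.959  0.255] [[0.11, 0.9939, 0.0], [0.9939, -0.11, -0.0001], [-0.0001, 0.0001, -1.0]]
red 611 [277.8 220.1] [269 199  19  40] [[0.459  0.1687 0.1199]]
orange 861 [277.9 293.6] [262 277  33  34] [[0.4555 0.1366 0.1144]]
green 218 [274.9 171. ] [267 163  17  17] [[0.4577 0.1732 0.0275]]
tip from tool [0.45826803 0.1739808  0.11227161]
```

View pics/w6.png

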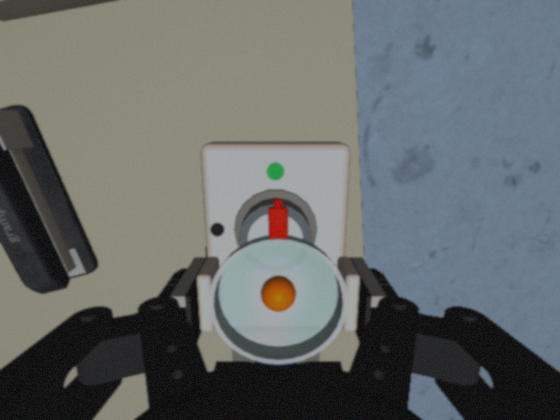

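The pointer tip is within 1 mm of the green mark, and the bead is centred at (278,294). The dish is level, about 55 mm up and still, so I'm handing in.

```bash
python3 -c "
from rig import order; print(order.sign_off())"
```

```text
the job is handed in; nothing more can be done
None
```

The job is handed in at about 28 s: the lamp is plugged in and released, and the dish is held level about 55 mm above its pedestal, with the pointer tip within about 1 mm of the green mark by my measurement and the bead in the middle.

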